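Load the reference cell into the analyser's sample drawer

TASK

Load the near-infrared analyser for its morning check: pick up the round reference cell and set it down, window up, in the round pocket of the open sample drawer so that it sits flat on the pocket's floor, then push the drawer all the way home until its catch has snapped and it stays shut. Do not drop the cell or slam the drawer, and leave the other things on the bench where they stand.

Things in the scene. Friction and masses are not known exactly. Their poses are not given: they have to be found in the camera images.
- analyser: White bench-top near-infrared analyser, fixed, 220 mm wide (y), 270 mm deep. Origin: bench level, middle of its front face; x points back into the housing, y to its left, z up. Its front edge is a nose 66 mm high; from x = 20 mm the display panel slopes up to 140 mm height at x = 105 mm. The drawer comes out of the front face towards -x; the instrument stands turned on the bench.
- sample_drawer (a joint): How far the sample drawer stands out, m: 0 = home (front plate against the housing, dead stop), 0.130 = fully out. Starts over 0.1 out. About 1 N of friction; it stays where it is left, but over the last 15 mm a sprung roller catch resists with up to about 6 N; its crest lies 7 mm short of home, and past it the catch draws the drawer in and holds it shut.
- pocket (a point): Centre of the floor of the round pocket in the drawer's dark grey tray; moves with the drawer, axes as the analyser's (push home = +x). Pocket 66 mm across, 10 mm deep, straight walls; floor 20 mm and the tray's flat top (116 mm wide) 30 mm above the bench. Back of the front plate (150 mm wide, top 60 mm above the bench) 57 mm to -x. With the drawer home it is 57 mm inside the front face.
- handle (a point): Middle of the drawer's grey bow handle, 40 mm above the bench; same axes as the pocket, 103 mm to -x of it; with the drawer home it is 46 mm in front of the front face. The bar is 110 mm long (y), 12 mm thick (x), 18 mm high (z), with a 28 mm gap between it and the front plate.
- round_cell: The round reference cell: bare aluminium disc, 62 mm in diameter, 28 mm high, with a white ceramic face under glass on top (window up) and a foot that tapers to 56 mm over its lowest 6 mm; 0.12 to 0.25 kg. Origin: centre of its underside, z up. Seated in the pocket its origin is at the point pocket and its top 18 mm stand above the tray.
- oblong_cell: Bystander: a rectangular aluminium cell with a white face, 84 x 58 mm, 22 mm high. Origin: centre of its underside, x along the long side.
- jar: Bystander: white plastic sample jar with a screw lid, about 54 mm in diameter, 75 mm high. Origin: centre of its underside.
- wash_bottle: Bystander: wash bottle with a thin bent spout, 68 mm in diameter, 186 mm high. Origin: centre of its underside.

How it is judged:
On the way:
1. the round cell sits flat in the pocket of the drawer, still open, and is let go (horizontal distance between round_cell and pocket below 0.004 m and z of round_cell in the frame of pocket below 0.003 m and angle between round_cell's own z axis and vertical below 0.08 rad and value of joint sample_drawer above 0.03 m and contact force between the fingers and round_cell below 0.1 N), for 0.2 s.
At the end, for the whole second after the job is handed in: The drawer is home (within 3 mm of its stop, held by its catch), and the round cell rests in the pocket, within 4 mm of its centre, no more than 3 mm above its floor, window up and level within 0.08 rad (value of joint sample_drawer below 0.003 m and horizontal distance between round_cell and pocket below 0.004 m and z of round_cell in the frame of pocket below 0.003 m and angle between round_cell's own z axis and vertical below 0.08 rad and linear speed of round_cell below 0.02 m/s); the robot touches nothing.
It fails at once if the cell is dropped: it moves faster than 0.7 m/s (a fall of some 25 mm) while the fingers do not hold it (linear speed of round_cell above 0.7 m/s and contact force between the fingers and round_cell below 0.1 N).
It fails at once if the drawer is slammed: it runs inwards faster than 0.5 m/s (velocity of joint sample_drawer below -0.5 m/s).
It fails at once if the oblong cell, the jar or the wash bottle is moved by more than 30 mm (distance of any of oblong_cell, jar, wash_bottle from where it was at the start of the episode above 0.03 m).
It also fails if it takes over 56 s, if anything falls off the work surface, if the arm or the gripper's body presses on something with over 40 N, if the wrist force passes 120 N, or if a joint passes its speed limit or range.

ROBOT

A 6-joint arm with a two-finger parallel gripper is mounted at the origin on the work surface. World frame = base frame: x ahead of the robot, y to its left, z up, the work surface at z = 0. Lengths are in m, angles in rad, forces in N, time in s.
With the tool pointing down it reaches from about 0.25 to 0.775 m from the base axis. Payload 8.9 kg.
Tool frame: the origin (TCP) lies on the centre line of the jaws, within the pads' length; the fingertips stand 19 mm ahead of it and the grasp point (between the pads) is the TCP (env.tcp_to_tips is the distance from the TCP to the fingertips, in m); z points along the fingers, y is the direction in which the jaws open and shut (so a half turn about z gives the same grasp; the last joint's range is limited). The gripper opens to 85 mm and grips with 20 to 120 N. Pads are 22 mm wide; open, the fingers measure 114 mm over their backs; the gripper's body (76 mm by 85 mm) begins 54 mm behind the grasp point. The pads swing forward as they close: fully open they stand 13 mm farther back than shut.
Start: joints at [-1.384, 0.291, -0.153, 1.127, 0, 1.431], TCP at [0.168, -0.497, 0.25] pointing down, gripper open.
Joint ranges: [-2.52, 2.52], [-0.91, 1.74], [-1.3, 1.37], [-1.96, 2.02], [-1.52, 1.47], [-3.14, 3.14]. Speed limits (rad/s): [2.22, 2.22, 2.79, 3.14, 3.14, 3.14].

INTERFACE

Orientations are given as a unit quaternion [w, x, y, z].
In Python, from bench import sense, viewer, order, env gives the robot as it stands. The module is installed in compiled form; this text tells all that it offers.
- The arm moves only by the tool step_arm, never from a script. Its argument "moves" is a list of rows, each a list of 5 numbers: the finger opening in cm, from 0 to 8.54, then the shift along the tool's x, y, z in cm, then the turn about the tool's z in rad. In form: [[gripper, dx, dy, dz, turn], ...]. A call has 1 to 8 rows; each row is the pose to reach, as a shift and turn from the pose commanded when the call began, along the tool's axes at that moment; what a row does not reach only later rows make up. A row lasts 1/12 s, in which the tool goes at most 41.7 mm and 7.16 degrees, less where a joint would pass 70% of its speed; a pose out of reach is approached as far as the arm can. A call with a gripper value outside its range is refused whole. The fingers move at their own pace and stop on an object; the grip force is fixed at half the most. Time passes only in rows, so rows that repeat a pose let the fingers close. It gives the time, the measured TCP pose, the force and the opening at its end, in the units of the state.
- sense(): the state, without advancing time (a new reading comes with each control period).
- viewer.read_camera(name): name is "scene" or "top" or "wrist"; returns (picture, depth): 480x640x3 uint8, red, green, blue; 480x640 float32, m along the optical axis (not along the pixel's ray), 0 where there is no reading.
- viewer.calibration(name): a dict with "fx", "fy", "cx", "cy" (pixels), "rvec" (rotation vector, rad) and "tvec" (3), from world to camera coordinates, as OpenCV has them. Camera axes: x right, y down, z forward; pixel columns grow to the right and rows downward; lengths in m; the calibration is good to about 2 mm. The wrist camera is an equidistant fisheye: a pixel r from the principal point sees the ray r / f radians off the axis. A picture is of the moment at which its call begins: read the wrist's pose just before it. calibration takes no time and is no camera call; for the wrist camera it gives the pose at the moment of the call.
- order.job_done(): hands the job in, once; it reports no verdict.
Trained networks look in the newest picture that a camera, given by its name, has taken for a name from the list of things; names that differ only in an ending like _2 or _b are one class to them, and where a whole thing is asked for, a point or a joint stands for the part that bears it (a point fixed in the world has none). Each returns a list of dicts, best first, with "p" (0 to 1); they miss things now and then, are a little off and sometimes report something else, mostly with a low value. They report only what shows in the picture. A call takes as long as a camera call.
- viewer.silhouettes(camera, name): "region" (480x640 bool, what is visible of it).
- viewer.tip_of(camera, name): "xyz" ([x, y, z] in m, in world coordinates, good to about 4 mm: a listed point, or the origin of a listed thing).
The state is a dict: "t": time; "joints": joint angles; "joint_vel": joint speeds; "joint_torque": joint torques, N m; "eef_pos": TCP position; "tool_rot": TCP orientation; "ft_force": force on the tool from outside, world axes, zero at the start; "wrist_torque": the same for the moment, N m; "opening": finger opening in m.
Only numpy, scipy, OpenCV 4.12 (cv2) and the standard library are available. Lean on these libraries where they do the work, as an engineer would, in place of code of your own. Each camera call takes 0.05 s, during which the arm holds its last target. There are 200 camera calls.

## Working session

There is one attempt and no reset: what is moved stays moved. The work goes in short steps, Python scripts to look and compute and a tool call to move; the robot and the scene stay as the last step left them, time stands still between calls to the robot, and variables do not carry over. Pictures are saved under pics/ and viewed, about 8 in all and at most 12, crops included, and the job is handed in when it is done.

Besides the shell and the picture viewer there is one more tool, called after "Call:" by a JSON object that holds its "name" and its "arguments". step_arm: Moves the arm, as the interface text tells. Its arguments: {"type":"object","properties":{"moves":{"type":"array","items":{"type":"array","items":{"type":"number"}}}},"required":["moves"]}

```bash
mkdir -p pics
cat > h.py <<'E'
import numpy as np, cv2
from scipy.spatial.transform import Rotation as R
from bench import sense, viewer, order, env
def pts(cam, d):
    c=viewer.calibration(cam); v,u=np.mgrid[0:480,0:640]
    X=np.stack([(u-c['cx'])/c['fx']*d,(v-c['cy'])/c['fy']*d,d],-1)
    M=cv2.Rodrigues(np.array(c['rvec'],float))[0]
    return (X-np.array(c['tvec']).ravel())@M
def save(n,p): cv2.imwrite('pics/'+n,p[:,:,::-1])
def st():
    s=sense(); print('t',round(s['t'],2),'tcp',np.round(s['eef_pos'],4),'q',np.round(s['tool_rot'],3),'f',np.round(s['ft_force'],1),'op',round(s['opening'],4)); return s
def totool(dw,s=None):
    s=s or sense(); q=s['tool_rot']; return R.from_quat([q[1],q[2],q[3],q[0]]).inv().apply(dw)*100
E
python3 - <<'E'
from h import *
st()
for cam in ['scene','top']:
    p,d=viewer.read_camera(cam); save(cam+'0.png',p); np.save(cam+'_d.npy',d)
    for n in ['analyser','pocket','handle','round_cell','oblong_cell','jar','wash_bottle']:
        print(cam,n,[(np.round(r['xyz'],3),round(r['p'],2)) for r in viewer.tip_of(cam,n)][:2])
print(R.from_quat(np.roll(sense()['tool_rot'],-1)).as_matrix().round(3))
E
```

```text
t 0.0 tcp [ 0.1679 -0.497   0.2497] q [-0.001  0.987  0.162 -0.   ] f [0.7 0.7 0.1] op 0.0856
scene analyser [(array([ 0.618, -0.155,  0.002]), 0.75)]
scene pocket [(array([ 0.581, -0.121,  0.023]), 0.86), (array([ 0.398, -0.351, -0.006]), 0.41)]
scene handle [(array([ 0.508, -0.049,  0.04 ]), 0.94)]
scene round_cell [(array([ 0.468,  0.216, -0.   ]), 0.84)]
scene oblong_cell [(array([ 0.637,  0.224, -0.   ]), 0.74)]
scene jar [(array([ 0.524,  0.371, -0.   ]), 0.96)]
scene wash_bottle [(array([ 0.4  , -0.349, -0.004]), 0.78)]
top analyser [(array([ 0.617, -0.16 , -0.001]), 0.93)]
top pocket [(array([ 0.582, -0.124,  0.02 ]), 0.61)]
top handle [(array([ 0.506, -0.052,  0.041]), 0.61)]
top round_cell [(array([ 0.466,  0.218, -0.001]), 0.92)]
top oblong_cell [(array([0.636, 0.228, 0.   ]), 0.64)]
top jar [(array([0.522, 0.37 , 0.004]), 0.71)]
top wash_bottle [(array([ 0.399, -0.355,  0.001]), 0.68), (array([ 0.584, -0.125,  0.02 ]), 0.26)]
[[ 0.947  0.32  -0.   ]
 [ 0.32  -0.947 -0.   ]
 [-0.     0.    -1.   ]]
```

View pics/top0.png

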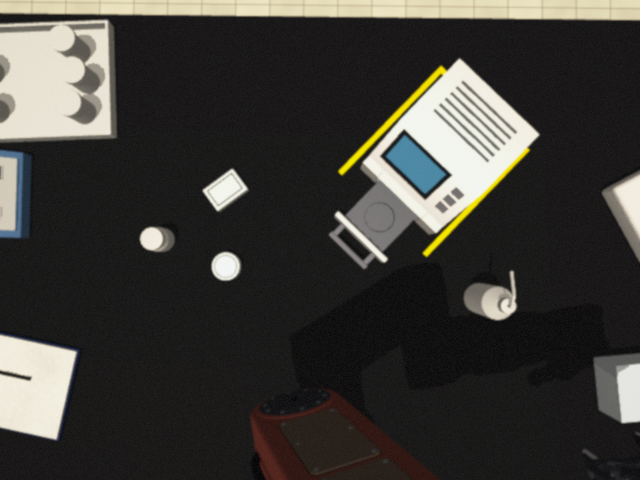

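View pics/scene0.png

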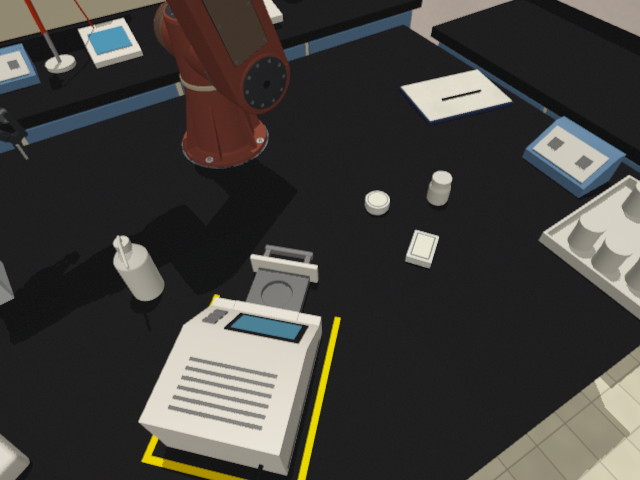

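The top view shows the cell at about (226,266), the pocket at (379,216) and the handle at (352,245). The scene view agrees, and both cameras' position estimates match within 4 mm. The analyser axis is at about -44°, so I'll grip with the jaws along the drawer's width.

Call:
{"name": "step_arm", "arguments": {"moves": [[8.5,51.4,-58.6,0,-2.05],[8.5,51.4,-58.6,0,-2.05],[8.5,51.4,-58.6,0,-2.05],[8.5,51.4,-58.6,0,-2.05],[8.5,51.4,-58.6,0,-2.05],[8.5,51.4,-58.6,0,-2.05],[8.5,51.4,-58.6,0,-2.05],[8.5,51.4,-58.6,0,-2.05]]}}

```text
t: 1.47
eef_pos: [0.2963, -0.1879, 0.2505]
tool_rot: [0.0, 0.787, 0.618, 0.0]
ft_force: [1.0, -1.0, 0.3]
opening: 0.085
```

```bash
cat >> h.py <<'E'
def goto(x,y,z,yaw=None):
    s=st(); M=R.from_quat(np.roll(s['tool_rot'],-1)).as_matrix()
    print('joints',np.round(s['joints'],2),'tool x yaw',np.arctan2(M[1,0],M[0,0]).round(4),'tilt',M[2,:2].round(4))
    t=0
    if yaw is not None: t=-((yaw-np.arctan2(M[1,0],M[0,0])+np.pi)%(2*np.pi)-np.pi)
    print('move cm',np.round(totool(np.array([x,y,z])-s['eef_pos'],s),2),'turn',round(t,3))
E
python3 - <<'E'
from h import *
goto(.467,.217,.25,2.377)
d=np.load('top_d.npy'); P=pts('top',d)
def fit(m,name):
    q=P[m]; c,r=cv2.minEnclosingCircle(q[:,:2].astype(np.float32)); print(name,len(q),q.mean(0).round(4),q.min(0).round(4),q.max(0).round(4),np.round(c,4),round(r,4))
near=lambda c,r: np.hypot(P[...,0]-c[0],P[...,1]-c[1])<r
fit(near((.467,.217),.05)&(P[...,2]>.015),'cell')
# analyser-ish axes: front plate and handle
m=near((.54,-.086),.11)
for lo,hi,n in [(.05,.064,'plate'),(.044,.052,'handle')]:
    k=m&(P[...,2]>lo)&(P[...,2]<hi)&(P[...,0]-P[...,1]<(.66 if n=='plate' else .585)); q=P[k][:,:2]
    if len(q)>5:
        r=cv2.minAreaRect(q.astype(np.float32)); print(n,len(q),np.round(r[0],4),np.round(r[1],4),round(r[2],2))
k=near((.582,-.123),.06)&(P[...,2]<.034)&(P[...,2]>.012); 
print('tray z hist',np.histogram(P[k][:,2],bins=12))
k=near((.582,-.123),.045)&(P[...,2]<.025); fit(k,'pocketfloor')
E
```

```text
t 1.47 tcp [ 0.2963 -0.1879  0.2505] q [0.    0.787 0.618 0.   ] f [ 1.  -1.   0.3] op 0.085
joints [-0.77 -0.05 -0.55  1.07  0.    1.04] tool x yaw 1.3312 tilt [-0.0004  0.0009]
move cm [4.338e+01 6.980e+00 4.000e-02] turn -1.046
cell 613 [0.4634 0.2194 0.0274] [0.4325 0.1897 0.0165] [0.493 0.25  0.034] [0.4633 0.2203] 0.0311
plate 443 [ 0.5172 -0.0656] [0.1488 0.0515] 46.36
handle 325 [ 0.5077 -0.0565] [0.1069 0.028 ] 45.68
tray z hist (array([  8,  46, 144, 229, 176,  51,  24, 134, 401, 538, 354,  84]), array([0.01323721, 0.0149674 , 0.0166976 , 0.01842779, 0.02015799,
       0.02188818, 0.02361838, 0.02534857, 0.02707877, 0.02880896,
       0.03053915, 0.03226935, 0.03399954]))
pocketfloor 665 [ 0.5779 -0.1233  0.0195] [ 0.5466 -0.1549  0.0132] [ 0.6101 -0.0871  0.0248] [ 0.5759 -0.1189] 0.037
```

Call:
{"name": "step_arm", "arguments": {"moves": [[8.5,43.5,6.6,7,-1.043],[8.5,43.5,6.6,7,-1.043],[8.5,43.5,6.6,7,-1.043],[8.5,43.5,6.6,7,-1.043],[8.5,43.5,6.6,7,-1.043],[8.5,43.5,6.6,7,-1.043],[8.5,43.5,6.6,7,-1.043],[8.5,43.5,6.6,7,-1.043]]}}

```text
t: 2.13
eef_pos: [0.4234, 0.1165, 0.1978]
tool_rot: [0.0, 0.394, 0.919, 0.0]
ft_force: [1.2, -1.3, 0.8]
opening: 0.0848
```

Run:
```python
from h import *
goto(.465,.219,.18,2.374)
```

```text
t 2.13 tcp [0.4234 0.1165 0.1978] q [0.    0.394 0.919 0.   ] f [ 1.2 -1.3  0.8] op 0.0848
joints [ 0.1   0.17 -0.46  0.94 -0.    0.91] tool x yaw 2.3325 tilt [-0.0007  0.0006]
move cm [ 4.54 10.08  1.79] turn -0.041
```

Call:
{"name": "step_arm", "arguments": {"moves": [[8.5,0,0,0,0],[8.5,0,0,0,0],[8.5,0,0,0,0]]}}

```text
t: 2.38
eef_pos: [0.4226, 0.1142, 0.1978]
tool_rot: [-0.0, 0.397, 0.918, -0.0]
ft_force: [0.0, 0.0, 0.5]
opening: 0.0849
```

Run:
```python
from h import *
goto(.465,.219,.16,2.374)
```

```text
t 2.38 tcp [0.4226 0.1142 0.1978] q [-0.     0.397  0.918 -0.   ] f [0.  0.  0.5] op 0.0849
joints [ 0.1   0.17 -0.46  0.94 -0.    0.91] tool x yaw 2.3258 tilt [ 0.0002 -0.0008]
move cm [ 4.73 10.28  3.77] turn -0.048
```

Call:
{"name": "step_arm", "arguments": {"moves": [[8.5,4.7,10.3,3.8,-0.048],[8.5,4.7,10.3,3.8,-0.048],[8.5,4.7,10.3,3.8,-0.048],[8.5,4.7,10.3,3.8,-0.048],[8.5,4.7,10.3,3.8,-0.048],[8.5,4.7,10.3,3.8,-0.048]]}}

```text
t: 2.88
eef_pos: [0.4655, 0.2175, 0.1601]
tool_rot: [-0.0, 0.375, 0.927, -0.0]
ft_force: [-0.9, -1.4, 0.5]
opening: 0.0846
```

Run:
```python
from h import *
goto(.464,.2195,.035,2.374)
p,d=viewer.read_camera('wrist'); save('w1.png',p); c=viewer.calibration('wrist')
print([(np.round(r['xyz'],4),round(r['p'],2)) for r in viewer.tip_of('wrist','round_cell')])
s=viewer.silhouettes('wrist','round_cell')
m=s[0]['region']; v,u=np.nonzero(m&(d>0)); print(s[0]['p'],len(u))
x=(u-c['cx'])/c['fx'];y=(v-c['cy'])/c['fy'];r=np.hypot(x,y)+1e-9
X=np.stack([x/r*np.tan(r),y/r*np.tan(r),np.ones_like(r)],-1)*d[v,u][:,None]
W=(X-np.array(c['tvec']).ravel())@cv2.Rodrigues(np.array(c['rvec'],float))[0]
t=W[(W[:,2]>.022)&(W[:,2]<.034)]
print(len(t),t.mean(0).round(4),t.min(0).round(4),t.max(0).round(4),[np.round(a,4) for a in cv2.minEnclosingCircle(t[:,:2].astype(np.float32))])
```

```text
t 2.88 tcp [0.4655 0.2175 0.1601] q [-0.     0.375  0.927 -0.   ] f [-0.9 -1.4  0.5] op 0.0846
joints [ 0.29  0.34 -0.33  0.9  -0.    1.06] tool x yaw 2.3718 tilt [-0.     -0.0007]
move cm [ 0.25  0.05 12.51] turn -0.002
[(array([ 4.673e-01,  2.178e-01, -4.000e-04]), 0.62), (array([ 0.3984, -0.353 ,  0.0016]), 0.2)]
0.56 5729
5510 [0.4651 0.2217 0.0289] [0.4353 0.19   0.022 ] [0.4964 0.2516 0.0316] [array([0.466, 0.221]), np.float64(0.0312)]
```

View pics/w1.png

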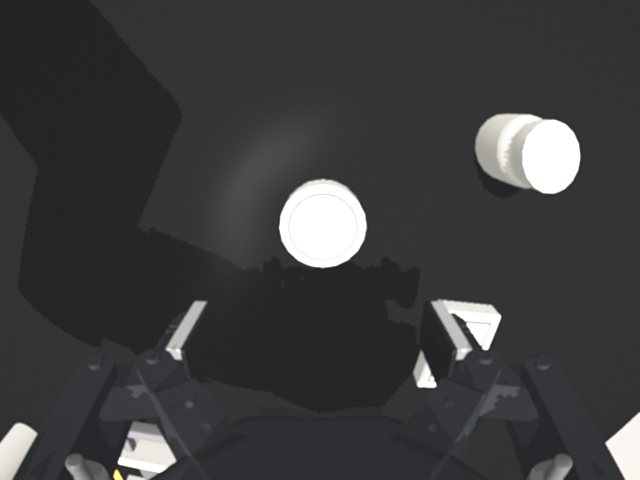

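Run:
```python
from h import *
print(env.tcp_to_tips)
s=sense();p,d=viewer.read_camera('wrist');c=viewer.calibration('wrist')
v,u=np.mgrid[290:380,150:480];d=d[290:380,150:480]
x=(u-c['cx'])/c['fx'];y=(v-c['cy'])/c['fy'];r=np.hypot(x,y)+1e-9
X=np.stack([x/r*np.tan(r),y/r*np.tan(r),np.ones_like(r)],-1)*d[...,None]
W=(X-np.array(c['tvec']).ravel())@cv2.Rodrigues(np.array(c['rvec'],float))[0]
T=R.from_quat(np.roll(s['tool_rot'],-1)).inv().apply((W-s['eef_pos']).reshape(-1,3)).reshape(W.shape)*1000
for a in [(12,30),(12,35),(20,35),(30,30),(50,25)]: print(a,d[a].round(3),T[a].round(1))
k=(d>0)&(T[...,2]<45)&(np.abs(T[...,1])<60)&(np.abs(T[...,0])<16)
q=T[k]; 
for sg in (-1,1):
    a=q[q[:,1]*sg>20]; print(len(a),np.percentile(a,[1,50,99],axis=0).round(1))
```

```text
0.019
(12, 30) 0.318 [ -76.9 -125.5  160.3]
(12, 35) 0.316 [ -76.  -119.9  159.1]
(20, 35) 0.321 [ -85.5 -122.1  161. ]
(30, 30) 0.133 [  6.8 -52.6  -7.5]
(50, 25) 0.114 [ 10.2 -47.4 -26.2]
3962 [[-10.4 -55.5 -47.9]
 [  8.6 -43.  -21.7]
 [ 13.1 -38.3   4.3]]
3714 [[-10.5  38.5 -47.6]
 [  7.6  43.1 -20.5]
 [ 12.3  55.7   4.3]]
```

Call:
{"name": "step_arm", "arguments": {"moves": [[8.5,0.2,0.2,4,0],[8.5,0.2,0.2,8,0],[8.5,0.2,0.2,11,0],[8.5,0.2,0.2,12.6,0],[8.5,0.2,0.2,13.4,0],[8.5,0.2,0.2,13.4,0],[7.4,0.2,0.2,13.4,0],[6.8,0.2,0.2,13.4,0]]}}

```text
t: 3.75
eef_pos: [0.4668, 0.222, 0.0274]
tool_rot: [0.001, 0.375, 0.927, 0.001]
ft_force: [-0.4, 0.3, -0.5]
opening: 0.0681
```

Call:
{"name": "step_arm", "arguments": {"moves": [[6.0,0,0,0,0],[5.5,0,0,0,0],[5.5,0,0,0,0],[5.5,0,0,0,0],[5.5,0,0,0,0]]}}

```text
t: 4.17
eef_pos: [0.4668, 0.222, 0.028]
tool_rot: [0.001, 0.375, 0.927, 0.001]
ft_force: [-2.5, -1.6, 12.5]
opening: 0.0599
```

Run:
```python
from h import *
goto(.465,.219,.12,2.374)
c=viewer.calibration('wrist');M=cv2.Rodrigues(np.array(c['rvec'],float))[0]
print('cam in tool cm',totool(-M.T@np.array(c['tvec']).ravel()-sense()['eef_pos']))
```

```text
t 4.17 tcp [0.4668 0.222  0.028 ] q [0.001 0.375 0.927 0.001] f [-2.5 -1.6 12.5] op 0.0599
joints [ 0.3   0.51 -0.48  0.58 -0.    1.07] tool x yaw 2.3737 tilt [-0.0017  0.0023]
move cm [-0.09 -0.32 -9.2 ] turn -0.0
cam in tool cm [ 7.80093178e+00  4.22614111e-03 -1.23799335e+01]
```

Call:
{"name": "step_arm", "arguments": {"moves": [[5.5,0,0,-0.5,0],[5.5,0,0,-2,0],[5.5,0,0,-5,0],[5.5,0,0,-8,0],[5.5,0,0,-10.5,0],[5.5,0,0,-12,0],[5.5,0,0,-12,0],[5.5,0,0,-12,0]]}}

```text
t: 4.83
eef_pos: [0.4663, 0.222, 0.1469]
tool_rot: [0.001, 0.375, 0.927, 0.001]
ft_force: [-0.1, -0.1, -2.8]
opening: 0.06
```

```bash
cat >> h.py <<'E'
def wpts(d,c):
    v,u=np.mgrid[0:480,0:640]
    x=(u-c['cx'])/c['fx'];y=(v-c['cy'])/c['fy'];r=np.hypot(x,y)+1e-9
    X=np.stack([x/r*np.tan(r),y/r*np.tan(r),np.ones_like(r)],-1)*d[...,None]
    return (X-np.array(c['tvec']).ravel())@cv2.Rodrigues(np.array(c['rvec'],float))[0]
def intool(W,s):
    return R.from_quat(np.roll(s['tool_rot'],-1)).inv().apply((W-s['eef_pos']).reshape(-1,3)).reshape(W.shape)*1000
E
python3 - <<'E'
from h import *
s=sense(); p,d=viewer.read_camera('wrist'); c=viewer.calibration('wrist'); save('w2.png',p)
T=intool(wpts(d,c),s)
print('toolz col of candidates', np.histogram(T[...,2][(np.hypot(T[...,0],T[...,1])<45)&(d>0)],bins=np.arange(-30,40,3)))
k=(d>0)&(np.hypot(T[...,0],T[...,1])<33)&(np.abs(T[...,1])<27)&(T[...,2]>-10)&(T[...,2]<14)
q=T[k];print(len(q),np.percentile(q,[.5,50,99.5],axis=0).round(1))
A=np.c_[q[:,:2],np.ones(len(q))];k2=np.abs(q[:,2]-np.median(q[:,2]))<3
print('plane',np.linalg.lstsq(A[k2],q[k2,2],rcond=None)[0].round(4))
top=q[k2]; 
for y0 in (-15,-5,5,15):
    a=top[np.abs(top[:,1]-y0)<3]; print(y0,a[:,0].min().round(1),a[:,0].max().round(1))
goto(.578,-.121,.12,2.374)
E
```

```text
toolz col of candidates (array([  303,   222,   752,   407,   472,   491,   452,   420,   429,
        3369, 13441,   564,   519,   371,   292,   283,   281,   157,
           2,     0,     0,     0,     0]), array([-30, -27, -24, -21, -18, -15, -12,  -9,  -6,  -3,   0,   3,   6,
         9,  12,  15,  18,  21,  24,  27,  30,  33,  36,  39]))
16623 [[-28.4 -26.6  -1. ]
 [  6.6  -0.5   0.6]
 [ 31.   26.5  13.1]]
plane [0.0038 0.0046 0.5746]
-15 -28.2 29.0
-5 -29.9 31.2
5 -30.1 31.0
15 -27.3 28.1
t 4.88 tcp [0.4655 0.2217 0.1458] q [0.    0.375 0.927 0.   ] f [-0.3 -0.1 -2.1] op 0.0597
joints [ 0.3   0.36 -0.35  0.86 -0.    1.07] tool x yaw 2.3738 tilt [-0.0001  0.0002]
move cm [-31.9  -16.85   2.58] turn -0.0
```

View pics/w2.png

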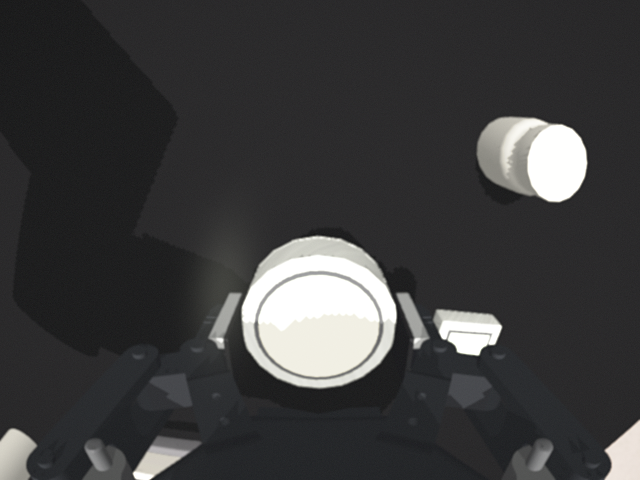

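The cell is held level. Its centre is at tool x = +0.5 mm and its top is at TCP height. Next I'll move beside the pocket for a close look.

Call:
{"name": "step_arm", "arguments": {"moves": [[5.5,-3,-0.7,0,0],[5.5,-7,-1.5,0,0],[5.5,-11,-2.4,0,0],[5.5,-15,-3.3,0,0],[5.5,-19,-4.2,0,0],[5.5,-23,-5,0,0],[5.5,-27,-5.9,0,0],[5.5,-30,-6.6,0,0]]}}

```text
t: 5.55
eef_pos: [0.6362, -0.037, 0.144]
tool_rot: [-0.001, 0.375, 0.927, -0.0]
ft_force: [-0.3, 0.0, -1.9]
opening: 0.0598
```

Call:
{"name": "step_arm", "arguments": {"moves": [[5.5,-1.5,-0.3,0,0],[5.5,-1.9,-0.3,0,0],[5.5,-1.9,-0.3,0,0],[5.5,-1.9,-0.3,0,0]]}}

```text
t: 5.88
eef_pos: [0.6461, -0.0486, 0.1446]
tool_rot: [-0.001, 0.374, 0.927, -0.0]
ft_force: [-0.8, 0.0, -1.2]
opening: 0.0597
```

Run:
```python
from h import *
goto(.578,-.121,.12,2.374)
s=sense(); p,d=viewer.read_camera('wrist'); c=viewer.calibration('wrist'); save('w3.png',p)
W=wpts(d,c); np.savez('w3.npz',W=W,d=d,tcp=s['eef_pos'],q=s['tool_rot'])
for n in ('pocket','handle'): print(n,[(np.round(r['xyz'],4),round(r['p'],2)) for r in viewer.tip_of('wrist',n)])
```

```text
t 5.88 tcp [ 0.6461 -0.0486  0.1446] q [-0.001  0.374  0.927 -0.   ] f [-0.8  0.  -1.2] op 0.0597
joints [-0.19  0.59  0.04  1.02  0.    0.58] tool x yaw 2.374 tilt [ 0.0024 -0.0012]
move cm [-0.13 -9.94  2.47] turn 0.0
pocket [(array([ 0.5791, -0.1206,  0.0239]), 0.9)]
handle [(array([ 0.5035, -0.0478,  0.0438]), 0.96), (array([ 0.6456, -0.0485,  0.1171]), 0.61)]
```

View pics/w3.png

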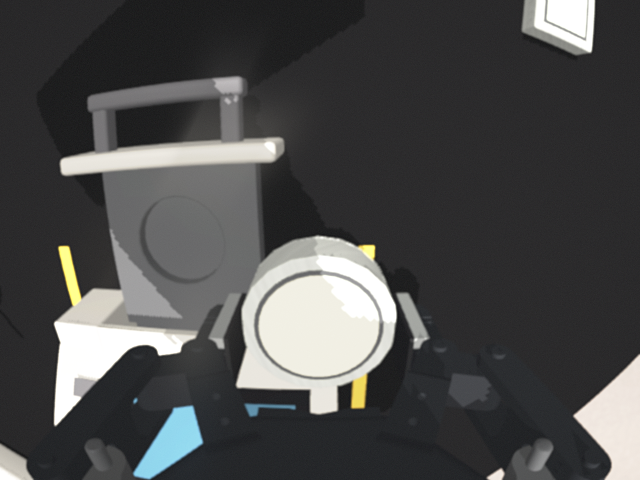

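Run:
```python
from h import *
from scipy.optimize import minimize
f=np.load('w3.npz'); W=f['W']; s=dict(eef_pos=f['tcp'],tool_rot=f['q'])
near=(np.hypot(W[...,0]-.579,W[...,1]+.121)<.05)&(f['d']>0)
z=W[near][:,2]; print(np.percentile(z,[5,25,50,75,95]).round(4))
hi,lo=np.median(z[z>np.mean(np.percentile(z,[10,90]))]),np.median(z[z<np.mean(np.percentile(z,[10,90]))]); mid=(hi+lo)/2; print('top,floor',hi,lo)
q=W[near]; low=q[:,2]<mid; flo=q[:,2]>mid
def cost(c):
    r=np.hypot(q[:,0]-c[0],q[:,1]-c[1]); e=(r-.033)
    sg=1/(1+np.exp(-e/.001)); return np.mean((sg-flo)**2)
r=minimize(cost,[.579,-.121],method='Nelder-Mead',options=dict(xatol=1e-5)); print('rim fit',r.x.round(4),r.fun)
u=np.array([.7195,-.6945]); n=np.array([.6945,.7195])
# tray edges & plate edges in analyser axes about fit
D=W[...,:2]-r.x; a=D@u; b=D@n
k=(f['d']>0)&(np.abs(W[...,2]-hi)<.004)&(a>-.05)&(a<.03)&(np.abs(b)<.07)
for a0 in (-.045,-.02,0,.02):
    kk=k&(np.abs(a-a0)<.003); print('tray b range',a0,b[kk].min().round(4),b[kk].max().round(4))
k=(f['d']>0)&(W[...,2]>.052)&(W[...,2]<.066)&(a<-.045)&(a>-.085); pp=W[k][:,:2]
m=cv2.minAreaRect(pp.astype(np.float32)); print('plate',np.round(m[0],4),np.round(m[1],4),m[2], 'a',np.percentile(a[k],[2,50,98]).round(4),'b',np.percentile(b[k],[.5,99.5]).round(4),'z',np.median(W[k][:,2]))
```

```text
[0.0201 0.0295 0.0313 0.2066 0.2278]
top,floor 0.20893829505084494 0.029866541971079425
rim fit [ 0.5795 -0.1277] 0.2849320604940471Traceback (most recent call last):
  File "<stdin>", line 17, in <module>
    return umr_minimum(a, axis, None, out, keepdims, initial, where)
ValueError: zero-size array to reduction operation minimum which has no identity
```

Points at z ≈ 0.2 are the gripper itself; filter those out.

```bash
cat > fit.py <<'E'
from h import *
from scipy.optimize import minimize
f=np.load('w3.npz'); W=f['W']
near=(np.hypot(W[...,0]-.579,W[...,1]+.121)<.045)&(f['d']>0)&(W[...,2]<.045)
q=W[near]; hi,lo=.0305,.0205
z=q[:,2]; hi=np.median(z[z>.026]); lo=np.median(z[z<.024]); print('top,floor',hi,lo); flo=z>(hi+lo)/2
def cost(c):
    e=np.hypot(q[:,0]-c[0],q[:,1]-c[1])-.033
    return np.mean((1/(1+np.exp(-e/.001))-flo)**2)
r=minimize(cost,[.579,-.121],method='Nelder-Mead',options=dict(xatol=1e-5)); print('rim fit',r.x.round(4),r.fun)
u=np.array([.7195,-.6945]); n=np.array([.6945,.7195])
D=W[...,:2]-r.x; a=D@u; b=D@n
k=(f['d']>0)&(np.abs(W[...,2]-hi)<.004)&(np.abs(b)<.075)
for a0 in (-.045,-.02,0,.02):
    kk=k&(np.abs(a-a0)<.003); print('tray b',a0,b[kk].min().round(4),b[kk].max().round(4))
k=(f['d']>0)&(W[...,2]>.054)&(W[...,2]<.068)&(a<-.045)&(a>-.085)
m=cv2.minAreaRect(W[k][:,:2].astype(np.float32)); print('plate',np.round(m[0],4),np.round(m[1],4),m[2],'a',np.percentile(a[k],[2,50,98]).round(4),'b',np.percentile(b[k],[.5,99.5]).round(4),'z',np.median(W[k][:,2]))
E
python3 fit.py
```

```text
top,floor 0.03053980839786023 0.02063140256260118
rim fit [ 0.58   -0.1218] 0.028093918637030438
tray b -0.045 -0.0584 0.0582
tray b -0.02 -0.0592 0.0579
tray b 0 -0.0579 0.058
tray b 0.02 -0.0583 0.0566
plate [ 0.5345 -0.0781] [0.15   0.0126] 46.528865814208984 a [-0.0692 -0.0635 -0.0575] b [-0.0726  0.0738] z 0.060229511343214207
```

Call:
{"name": "step_arm", "arguments": {"moves": [[5.5,-0.4,-3,0,0],[5.5,-0.4,-6.5,0,0],[5.5,-0.4,-9,0,0],[5.5,-0.4,-9.9,0,0],[5.5,-0.4,-9.9,3,0],[5.5,-0.4,-9.9,5.5,0],[5.5,-0.4,-9.9,7,0],[5.5,-0.4,-9.9,7,0]]}}

```text
t: 6.7
eef_pos: [0.5792, -0.1218, 0.073]
tool_rot: [-0.003, 0.374, 0.927, -0.0]
ft_force: [-0.6, 0.6, -2.8]
opening: 0.0598
```

Run:
```python
from h import *
goto(.5804,-.1222,.06,2.374)
p,d=viewer.read_camera('wrist'); c=viewer.calibration('wrist'); save('w4.png',p[160:480,120:520])
```

```text
t 6.7 tcp [ 0.5792 -0.1218  0.073 ] q [-0.003  0.374  0.927 -0.   ] f [-0.6  0.6 -2.8] op 0.0598
joints [-0.33  0.57 -0.22  0.79  0.    0.44] tool x yaw 2.3747 tilt [ 0.0047 -0.0019]
move cm [-0.12  0.05  1.3 ] turn 0.001
```

View pics/w4.png

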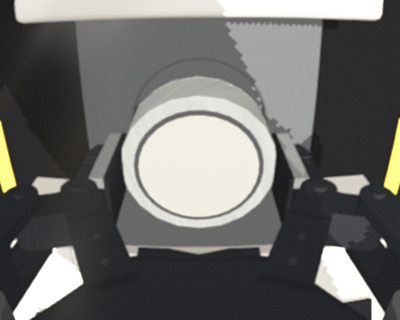

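The cell is centred over the pocket rim (crop columns about 199 and 200). Descending.

Call:
{"name": "step_arm", "arguments": {"moves": [[5.5,-0.1,0,0.7,0],[5.5,-0.1,0,1.1,0],[5.5,-0.1,0,1.3,0],[5.5,-0.1,0,1.3,0]]}}

```text
t: 7.08
eef_pos: [0.5823, -0.124, 0.0631]
tool_rot: [0.0, 0.374, 0.927, 0.0]
ft_force: [-0.4, 0.1, -2.3]
opening: 0.06
```

Run:
```python
from h import *
goto(.5804,-.1222,.0486,2.374)
```

```text
t 7.08 tcp [ 0.5823 -0.124   0.0631] q [0.    0.374 0.927 0.   ] f [-0.4  0.1 -2.3] op 0.06
joints [-0.33  0.58 -0.22  0.77  0.    0.43] tool x yaw 2.374 tilt [-0.0003  0.0002]
move cm [0.26 0.   1.45] turn -0.0
```

Call:
{"name": "step_arm", "arguments": {"moves": [[5.5,0.25,0,0.2,0],[5.5,0.25,0,0.4,0],[5.5,0.25,0,0.4,0],[5.5,0.25,0,0.4,0]]}}

```text
t: 7.42
eef_pos: [0.5803, -0.1223, 0.059]
tool_rot: [0.0, 0.375, 0.927, -0.0]
ft_force: [-0.2, -0.0, -2.1]
opening: 0.0599
```

Run:
```python
from h import *
goto(.5804,-.1222,.0486,2.374)
```

```text
t 7.42 tcp [ 0.5803 -0.1223  0.059 ] q [ 0.     0.375  0.927 -0.   ] f [-0.2 -0.  -2.1] op 0.0599
joints [-0.33  0.58 -0.23  0.75 -0.    0.44] tool x yaw 2.3738 tilt [-0. -0.]
move cm [0.   0.02 1.04] turn -0.0
```

Call:
{"name": "step_arm", "arguments": {"moves": [[5.5,0,0,0.2,0],[5.5,0,0,0.4,0],[5.5,0,0,0.6,0],[5.5,0,0,0.8,0],[5.5,0,0,0.8,0]]}}

```text
t: 7.83
eef_pos: [0.58, -0.1223, 0.0504]
tool_rot: [-0.0, 0.375, 0.927, -0.0]
ft_force: [-0.2, 1.2, -2.1]
opening: 0.0595
```

Run:
```python
from h import *
goto(.5804,-.1222,.0486,2.374)
```

```text
t 7.83 tcp [ 0.58   -0.1223  0.0504] q [-0.     0.375  0.927 -0.   ] f [-0.2  1.2 -2.1] op 0.0595
joints [-0.33  0.59 -0.24  0.74  0.    0.44] tool x yaw 2.3737 tilt [ 0.0008 -0.0004]
move cm [-0.03  0.04  0.18] turn -0.0
```

No vertical contact yet, and the cell is well inside the rim. I'll go the last 2 mm.

Call:
{"name": "step_arm", "arguments": {"moves": [[5.5,0,0,0.1,0],[5.5,0,0,0.15,0],[5.5,0,0,0.2,0],[5.5,0,0,0.2,0]]}}

```text
t: 8.17
eef_pos: [0.5803, -0.1224, 0.0489]
tool_rot: [-0.0, 0.375, 0.927, -0.0]
ft_force: [0.1, 0.1, -1.3]
opening: 0.0602
```

Call:
{"name": "step_arm", "arguments": {"moves": [[5.5,0,0,0.05,0],[5.5,0,0,0.1,0],[5.5,0,0,0.1,0]]}}

```text
t: 8.42
eef_pos: [0.5804, -0.1225, 0.0481]
tool_rot: [0.0, 0.375, 0.927, -0.0]
ft_force: [-0.5, -0.0, -0.3]
opening: 0.0598
```

Close to the floor and part of the weight is taken. I'll open gently, then rise.

Call:
{"name": "step_arm", "arguments": {"moves": [[6.2,0,0,0,0],[6.6,0,0,0,0],[7.2,0,0,0,0],[7.8,0,0,0,0],[7.8,0,0,0,0]]}}

```text
t: 8.83
eef_pos: [0.5804, -0.1224, 0.048]
tool_rot: [0.0, 0.375, 0.927, 0.0]
ft_force: [0.7, -0.8, 0.2]
opening: 0.0779
```

Call:
{"name": "step_arm", "arguments": {"moves": [[7.8,0,0,-1,0],[7.8,0,0,-3,0],[7.8,0,0,-6,0],[7.8,2,0,-9,0],[7.8,5,0,-11,0],[7.8,8,0,-12,0],[7.8,8,0,-12,0],[7.8,8,0,-12,0]]}}

```text
t: 9.5
eef_pos: [0.5226, -0.0661, 0.1697]
tool_rot: [0.001, 0.374, 0.927, 0.0]
ft_force: [0.5, -1.0, -0.5]
opening: 0.0783
```

```bash
cat > chk.py <<'E'
import sys
from h import *
s=st(); p,d=viewer.read_camera('wrist'); c=viewer.calibration('wrist'); save(sys.argv[1],p); W=wpts(d,c)
near=(np.hypot(W[...,0]-.580,W[...,1]+.122)<.05)&(d>0)&(W[...,2]>.041)&(W[...,2]<.054); q=W[near]
print('cell top',len(q),np.median(q,0).round(4),[np.round(x,4) for x in cv2.minEnclosingCircle(q[:,:2].astype(np.float32))])
A=np.c_[q[:,:2]-q[:,:2].mean(0),np.ones(len(q))]; print('plane',np.linalg.lstsq(A,q[:,2],rcond=None)[0].round(4))
for n in ('pocket','handle','round_cell'): print(n,[(np.round(r['xyz'],4),round(r['p'],2)) for r in viewer.tip_of('wrist',n)][:1])
E
python3 chk.py w5.png
```

```text
t 9.5 tcp [ 0.5226 -0.0661  0.1697] q [0.001 0.374 0.927 0.   ] f [ 0.5 -1.  -0.5] op 0.0783
cell top 4279 [ 0.5781 -0.1205  0.0479] [array([ 0.5809, -0.1228]), np.float64(0.0314)]
plane [ 0.014  -0.0173  0.0477]
pocket []
handle [(array([ 0.5042, -0.0514,  0.0412]), 0.9)]
round_cell [(array([ 0.581 , -0.125 ,  0.0228]), 0.88)]
```

View pics/w5.png

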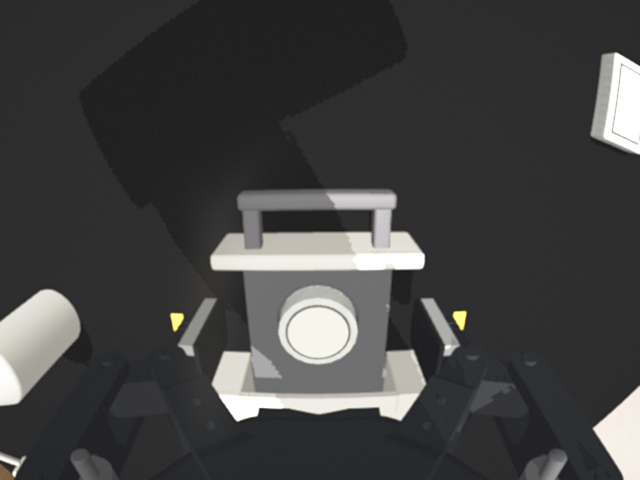

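The cell is seated: its top is at z = 0.0479, it is level, and its centre is within about 1.5 mm of the pocket's. Next I'll close the fingers and go down in front of the handle.

Call:
{"name": "step_arm", "arguments": {"moves": [[0,2,0,0,0],[0,4.5,0,0,0],[0,6,0,0,0],[0,6,0,3,0],[0,6,0,6,0],[0,6,0,8,0],[0,6,0,8,0],[0,6,0,8,0]]}}

```text
t: 10.37
eef_pos: [0.479, -0.0253, 0.0871]
tool_rot: [-0.001, 0.375, 0.927, -0.0]
ft_force: [-0.0, -0.5, 0.7]
opening: 0.0002
```

```bash
cat > pos.py <<'E'
from h import *
s=st(); u=np.array([.7195,-.6945]); n=np.array([.6945,.7195]); D=s['eef_pos'][:2]-np.array([.580,-.1218])
print('a,b mm',(D@u*1000).round(1),(D@n*1000).round(1)); goto(*(np.array([.580,-.1218])-.140*u),.044,2.374)
E
python3 pos.py
```

```text
t 10.37 tcp [ 0.479  -0.0253  0.0871] q [-0.001  0.375  0.927 -0.   ] f [-0.  -0.5  0.7] op 0.0002
a,b mm -139.7 -0.8
t 10.37 tcp [ 0.479  -0.0253  0.0871] q [-0.001  0.375  0.927 -0.   ] f [-0.  -0.5  0.7] op 0.0002
joints [-0.21  0.37 -0.52  0.69 -0.    0.56] tool x yaw 2.3732 tilt [ 0.0024 -0.0016]
move cm [0.02 0.08 4.31] turn -0.001
```

Descend, then approach until contact.

Call:
{"name": "step_arm", "arguments": {"moves": [[0,0,0,2.5,0],[0,0,0,4.3,0],[0,0,0,4.3,0],[0,-0.5,0,4.3,0],[0,-1,0,4.3,0],[0,-1.5,0,4.3,0],[0,-2.0,0,4.3,0],[0,-2.5,0,4.3,0]]}}

```text
t: 11.03
eef_pos: [0.4986, -0.043, 0.0458]
tool_rot: [0.001, 0.375, 0.927, 0.0]
ft_force: [-1.0, 0.7, 0.7]
opening: 0.0004
```

```bash
python3 pos.py
```

```text
t 11.03 tcp [ 0.4986 -0.043   0.0458] q [0.001 0.375 0.927 0.   ] f [-1.   0.7  0.7] op 0.0004
a,b mm -113.3 0.1
t 11.03 tcp [ 0.4986 -0.043   0.0458] q [0.001 0.375 0.927 0.   ] f [-1.   0.7  0.7] op 0.0004
joints [-0.23  0.46 -0.51  0.6   0.    0.54] tool x yaw 2.3736 tilt [-0.001   0.0008]
move cm [ 2.67 -0.01  0.17] turn -0.0
```

Contact at about 1 N, the drawer's friction. I'll keep pushing at about 0.12 m/s.

Call:
{"name": "step_arm", "arguments": {"moves": [[0,-0.6,0,0,0],[0,-1.5,0,0,0],[0,-2.5,0,0,0],[0,-3.5,0,0,0],[0,-4.5,0,0,0],[0,-5.3,0,0,0],[0,-6,0,0,0],[0,-6.4,0,0,0]]}}

```text
t: 11.7
eef_pos: [0.5445, -0.0879, 0.0449]
tool_rot: [0.0, 0.375, 0.927, -0.0]
ft_force: [-1.6, 0.1, 0.7]
opening: 0.0002
```

```bash
python3 pos.py
python3 - <<'E'
from h import *
p,d=viewer.read_camera('wrist'); c=viewer.calibration('wrist'); W=wpts(d,c); save('w6.png',p)
for n in ('analyser','handle','round_cell'): print(n,[(np.round(r['xyz'],4),round(r['p'],2)) for r in viewer.tip_of('wrist',n)][:1])
E
```

```text
t 11.7 tcp [ 0.5445 -0.0879  0.0449] q [ 0.     0.375  0.927 -0.   ] f [-1.6  0.1  0.7] op 0.0002
a,b mm -49.1 -0.3
t 11.7 tcp [ 0.5445 -0.0879  0.0449] q [ 0.     0.375  0.927 -0.   ] f [-1.6  0.1  0.7] op 0.0002
joints [-0.29  0.54 -0.37  0.66 -0.    0.48] tool x yaw 2.3733 tilt [-0.0005 -0.0001]
move cm [9.09 0.02 0.08] turn -0.001
analyser [(array([ 6.149e-01, -1.600e-01, -5.000e-04]), 0.82)]
handle []
round_cell []
```

View pics/w6.png

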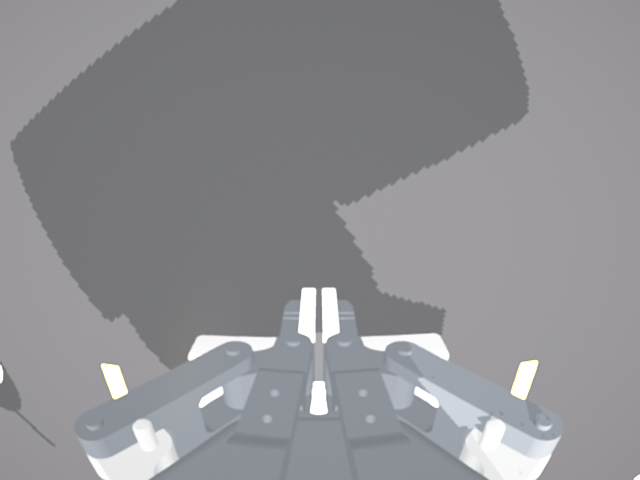

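The fingers hide the handle, but the ~1.6 N force says the push is steady. About 37 mm is left, so I'll slow down for the catch.

Call:
{"name": "step_arm", "arguments": {"moves": [[0,-0.4,0,0,0],[0,-0.8,0,0,0],[0,-1.2,0,0,0],[0,-1.6,0,0,0],[0,-1.9,0,0,0],[0,-2.1,0,0,0],[0,-2.3,0,0,0],[0,-2.4,0,0,0]]}}

```text
t: 12.57
eef_pos: [0.5612, -0.1038, 0.045]
tool_rot: [0.0, 0.375, 0.927, 0.0]
ft_force: [-0.3, 0.2, -0.2]
opening: -0.0003
```

```bash
python3 pos.py|head -2
```

```text
t 12.57 tcp [ 0.5612 -0.1038  0.045 ] q [0.    0.375 0.927 0.   ] f [-0.3  0.2 -0.2] op -0.0003
a,b mm -26.0 -0.2
```

Call:
{"name": "step_arm", "arguments": {"moves": [[0,-0.1,0,0,0],[0,-0.2,0,0,0],[0,-0.3,0,0,0],[0,-0.4,0,0,0]]}}

```text
t: 12.9
eef_pos: [0.5633, -0.1059, 0.0449]
tool_rot: [-0.001, 0.374, 0.927, 0.0]
ft_force: [-3.8, 4.5, 3.9]
opening: 0.0001
```

```bash
python3 pos.py|head -2
```

```text
t 12.9 tcp [ 0.5633 -0.1059  0.0449] q [-0.001  0.374  0.927  0.   ] f [-3.8  4.5  3.9] op 0.0001
a,b mm -23.1 -0.2
```

Call:
{"name": "step_arm", "arguments": {"moves": [[0,-0.1,0,0,0],[0,-0.2,0,0,0],[0,-0.3,0,0,0],[0,-0.4,0,0,0]]}}

```text
t: 13.23
eef_pos: [0.5666, -0.109, 0.0449]
tool_rot: [-0.0, 0.374, 0.927, 0.0]
ft_force: [-1.2, 3.2, 0.6]
opening: 0.0001
```

Call:
{"name": "step_arm", "arguments": {"moves": [[0,-0.1,0,0,0],[0,-0.2,0,0,0],[0,-0.3,0,0,0],[0,-0.3,0,0,0]]}}

```text
t: 13.57
eef_pos: [0.5693, -0.1119, 0.045]
tool_rot: [0.001, 0.375, 0.927, -0.0]
ft_force: [-0.5, -0.3, 0.7]
opening: -0.0001
```

```bash
python3 pos.py|head -2
```

```text
t 13.57 tcp [ 0.5693 -0.1119  0.045 ] q [ 0.001  0.375  0.927 -0.   ] f [-0.5 -0.3  0.7] op -0.0001
a,b mm -14.6 -0.3
```

The force has dropped to zero, so the catch has pulled the drawer in. A light follow-up push will find the stop.

Call:
{"name": "step_arm", "arguments": {"moves": [[0,-0.1,0,0,0],[0,-0.2,0,0,0],[0,-0.2,0,0,0]]}}

```text
t: 13.82
eef_pos: [0.5705, -0.113, 0.045]
tool_rot: [0.0, 0.375, 0.927, -0.0]
ft_force: [1.0, -0.3, -1.1]
opening: -0.0002
```

Call:
{"name": "step_arm", "arguments": {"moves": [[0,-0.1,0,0,0],[0,-0.2,0,0,0],[0,-0.2,0,0,0]]}}

```text
t: 14.07
eef_pos: [0.5718, -0.1142, 0.0449]
tool_rot: [0.0, 0.375, 0.927, -0.0]
ft_force: [1.1, 0.0, 0.4]
opening: 0.0002
```

Call:
{"name": "step_arm", "arguments": {"moves": [[0,-0.1,0,0,0],[0,-0.2,0,0,0],[0,-0.2,0,0,0]]}}

```text
t: 14.32
eef_pos: [0.573, -0.1154, 0.0449]
tool_rot: [-0.0, 0.375, 0.927, 0.0]
ft_force: [-0.8, 1.1, 0.2]
opening: 0.0002
```

Call:
{"name": "step_arm", "arguments": {"moves": [[0,-0.1,0,0,0],[0,-0.2,0,0,0],[0,-0.2,0,0,0]]}}

```text
t: 14.57
eef_pos: [0.5731, -0.1155, 0.0447]
tool_rot: [-0.002, 0.374, 0.927, 0.001]
ft_force: [-5.2, 5.9, 5.5]
opening: 0.0002
```

Call:
{"name": "step_arm", "arguments": {"moves": [[0,-0.1,0,0,0],[0,-0.1,0,0,0],[0,-0.1,0,0,0]]}}

```text
t: 14.82
eef_pos: [0.5731, -0.1155, 0.0447]
tool_rot: [-0.002, 0.374, 0.927, 0.001]
ft_force: [-7.5, 9.0, 7.9]
opening: -0.0
```

Dead stop: the TCP no longer advances and the force climbs to 12 N. Now I'll back off, rise clear and check.

Call:
{"name": "step_arm", "arguments": {"moves": [[0,0.5,0,0,0],[0,1.5,0,0,0],[0,3,0,0,0],[0,5,0,0,0],[0,7,0,-3,0],[0,9,0,-7,0],[0,11,0,-11,0],[0,12,0,-14,0]]}}

```text
t: 15.48
eef_pos: [0.4871, -0.033, 0.1864]
tool_rot: [-0.0, 0.374, 0.927, -0.0]
ft_force: [1.4, -0.5, 0.4]
opening: 0.0001
```

Call:
{"name": "step_arm", "arguments": {"moves": [[0,0,0,-1,0],[0,0,0,-1,0],[0,0,0,-1,0],[0,0,0,-1,0]]}}

```text
t: 15.82
eef_pos: [0.4884, -0.0341, 0.1939]
tool_rot: [-0.001, 0.375, 0.927, -0.0]
ft_force: [-0.2, 0.5, -0.4]
opening: 0.0
```

Run:
```python
from h import *
s=st(); p,d=viewer.read_camera('wrist'); c=viewer.calibration('wrist'); W=wpts(d,c); save('w7.png',p)
u=np.array([.7195,-.6945]); n=np.array([.6945,.7195]); D=W[...,:2]-np.array([.580,-.1218]); a=D@u; b=D@n
k=(d>0)&(np.abs(W[...,2]-.049)<.004)&(np.abs(b)<.05)&(a<.1)&(a>-.12)
print('handle bar top a', np.percentile(a[k],[2,50,98]).round(4),k.sum())
k=(d>0)&(np.abs(W[...,2]-.060)<.0035)&(np.abs(b)<.07)&(a<.12)&(a>-.12)
print('plate top a', np.percentile(a[k],[2,50,98]).round(4),k.sum())
for cam in ('wrist','scene'):
    if cam=='scene': viewer.read_camera('scene')
    for nm in ('analyser','handle','pocket','oblong_cell','jar','wash_bottle'): print(cam,nm,[(np.round(r['xyz'],4),round(r['p'],2)) for r in viewer.tip_of(cam,nm)][:1])
```

```text
t 15.82 tcp [ 0.4884 -0.0341  0.1939] q [-0.001  0.375  0.927 -0.   ] f [-0.2  0.5 -0.4] op 0.0
handle bar top a [0.041  0.0421 0.043 ] 52
plate top a [0.0412 0.0458 0.0521] 137
wrist analyser [(array([ 0.6165, -0.1559, -0.0007]), 0.89)]
wrist handle []
wrist pocket []
wrist oblong_cell [(array([0.6423, 0.225 , 0.0033]), 0.74)]
wrist jar []
wrist wash_bottle [(array([ 0.4039, -0.3569,  0.0029]), 0.96)]
scene analyser [(array([ 0.622 , -0.1535, -0.0027]), 0.75)]
scene handle [(array([ 0.5874, -0.1252,  0.0373]), 0.95)]
scene pocket []
scene oblong_cell [(array([0.6379, 0.2283, 0.0021]), 0.96)]
scene jar [(array([ 0.5265,  0.3718, -0.0023]), 0.66)]
scene wash_bottle [(array([ 0.4001, -0.3481, -0.0052]), 0.88)]
```

View pics/w7.png

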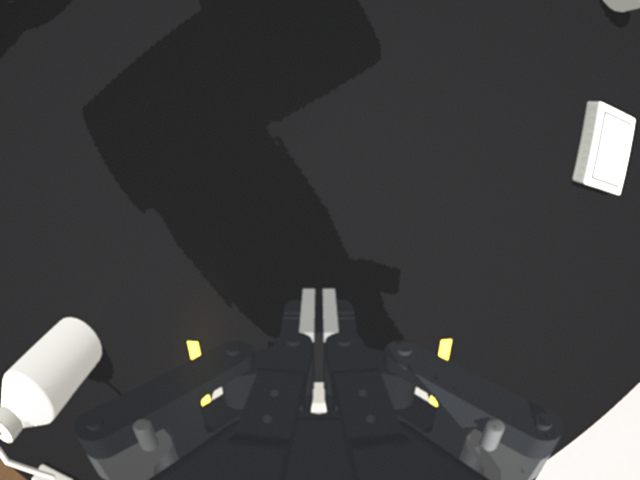

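Run:
```python
from h import *
u=np.array([.7195,-.6945]); n=np.array([.6945,.7195])
p,d=viewer.read_camera('scene'); W=pts('scene',d); D=W[...,:2]-np.array([.580,-.1218]); a=D@u; b=D@n
for nm,z in (('handle top',.049),('plate top',.060),('nose top',.066)):
    k=(d>0)&(np.abs(W[...,2]-z)<.003)&(np.abs(b)<.05)&(a<.09)&(a>-.12); print(nm,np.percentile(a[k],[5,50,95]).round(4),k.sum())
cv2.imwrite('pics/s2.png',cv2.resize(p[220:360,200:360,::-1],None,fx=4,fy=4))
```

```text
handle top [0.0031 0.0102 0.03  ] 304
plate top [0.0426 0.0461 0.05  ] 157
nose top [0.0543 0.0642 0.0749] 498
```

View pics/s2.png

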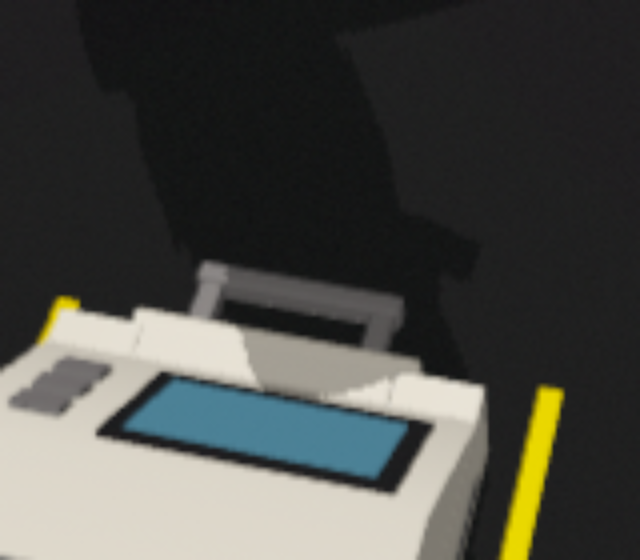

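The front plate lies flush against the nose with no dark gap (crop around (140–420, 310–380)), and the arm is clear. Handing in.

Run:
```python
from h import *
st(); print(order.job_done())
```

```text
t 16.57 tcp [ 0.4889 -0.0341  0.195 ] q [0.    0.375 0.927 0.   ] f [0.6 0.5 0.4] op 0.0002
the job is handed in; nothing more can be done
None
```

I set the round cell window up in the drawer's pocket and pushed the drawer home. I handed the job in at 16.6 s; no verdict is reported.

- **Cell:** After I let go with the drawer still open, its top stood at z ≈ 0.048 m, as it should when seated. It was level within about 0.02 rad and its centre was about 1–1.5 mm from the pocket's. I could not see it again once the drawer was shut.
- **Drawer:** I pushed it slowly. The catch's roughly 6 N resistance rose and then vanished, and the drawer met a dead stop at about 12 N. After I backed off, the scene camera showed the front plate flush against the housing.
- **Handle reading:** The network put the handle about 3 mm further in than I expected for a closed drawer, within its error. The wrist camera could not find the handle because the closed fingers hid it.
- **Other things:** The oblong cell, jar and wash bottle read within about 6 mm of their starting places, close to the network's usual error. The arm was clear of everything.

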